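Lever off the pump unit's filter cover

ROBOT

A 6-joint arm with a two-finger parallel gripper is mounted at the origin on the work surface. World frame = base frame: x ahead of the robot, y to its left, z up, the work surface at z = 0. Lengths are in mm, angles in rad, forces in N, time in s.
With the tool pointing down it reaches from about 275 to 750 mm from the base axis. Payload 10.2 kg.
Tool frame: the origin (TCP) lies between the finger pads; the fingertips stand 11 mm ahead of it and the grasp point (between the pads) lies 8 mm behind it; z points along the fingers, y is the line along which they close (so a half turn about z gives the same grasp; the last joint's range is limited). The gripper opens to 85 mm and grips with 20 to 120 N. Pads are 22 mm wide; open, the fingers measure 114 mm over their backs; the gripper's body (76 mm by 85 mm) begins 54 mm behind the grasp point. The pads swing forward as they close: fully open they stand 13 mm farther back than shut.
Start: joints at [1.04, 0.313, 1.498, -0, 1.331, -0.223], TCP at [159.068, 500.328, 242.294] pointing down, gripper open.
Joint ranges: [-2.94, 2.94], [-0.97, 2.17], [0.19, 2.56], [-1.23, 4.37], [0.02, 3.11], [-2.88, 2.88]. Speed limits (rad/s): [2.39, 2.39, 3.01, 3.14, 3.14, 3.14].

INTERFACE

Orientations are given as a unit quaternion [w, x, y, z].
In Python, from rig import sense, eyes, finish_job gives the robot as it stands.
- The arm moves only by the shell command python3 -m jog 'ROWS' [FORCE]. ROWS is JSON, a list of rows, each a list of 7 numbers: the shift along the tool's x, y, z in m, then the turn, a rotation vector about the tool's x, y, z in rad, then the finger opening in m, from 0 to 0.0854. In form: [[dx, dy, dz, rx, ry, rz, gripper], ...]. A call has 1 to 5 rows; each row shifts and turns the commanded pose from where the row before left it, along the tool's axes as they then stand; what a row does not reach is not made up. A row lasts 1/10 s, in which the tool goes at most 50 mm and 8.59 degrees, less where a joint would pass 70% of its speed; a pose out of reach is approached as far as the arm can. A call is refused whole if a number of a shift passes 0.05 or a number of a turn 0.15, either way. A call with a gripper value outside its range is refused whole. The fingers move at their own pace and stop on an object; FORCE is the grip in N (left out, the last holds). Time passes only in rows, so rows that do not move let the fingers close. It gives the time, the measured TCP pose, the force, the opening and the grip force at its end, in the units of the state.
- sense(): the state, without advancing time (a new reading comes with each control period).
- eyes.capture(name): name is "scene" or "top" or "wrist"; returns the picture (384x512x3 uint8, red, green, blue); there is no depth.
- eyes.calibration(name): a dict with "fx", "fy", "cx", "cy" (pixels), "cam_to_world" (4x4, takes a point from camera to world coordinates); the wrist camera has in their place "mount" (4x4, takes a point from camera to tool coordinates, whose origin is the TCP and whose axes are the flange's). Camera axes: x right, y down, z forward; pixel columns grow to the right and rows downward; lengths in mm; the calibration is good to about 2 mm. The wrist camera is an equidistant fisheye: a pixel r from the principal point sees the ray r / f radians off the axis. A picture is of the moment at which its call begins: read the wrist's pose just before it. calibration takes no time and is no camera call.
- finish_job(): hands the job in; it is judged then, once.
The state is a dict: "time_s": time; "joints": joint angles; "dq": joint speeds; "tau": joint torques, N m; "eef_pos": TCP position; "ee_rot": TCP orientation; "force": force on the tool from outside, world axes, zero at the start; "wrist_torque": the same for the moment, N m; "grip_width": opening from 0.0 (shut) to 1.0 (fully open); "grip_force": force on a finger pad.
Only numpy, scipy, OpenCV 4.12 (cv2) and the standard library are available. Lean on these libraries where they do the work, as an engineer would, in place of code of your own. Each camera call takes 0.05 s, during which the arm holds its last target. There are 200 camera calls.

TASK

Pick up the pry bar, push its blade into the notch under the front end of the snug grey filter cover and lever that end up by bearing down on the handle until it clicks past its detent and stays propped up. Lay the bar back down on the bench, then lift the cover off by its raised end and set it down, top side up and flat, in the tray. Leave the two flasks and the jar standing where they are.

Things in the scene. Friction and masses are not known exactly. Their poses are not given: they have to be found in the camera images.
- unit: White pump unit, a fixed box 170 (x) x 120 (y) x 117 mm high. Origin: centre of its underside; x runs from its front face (x = -85, nearest the robot, black panel) to its rear, z up. A recess in its top, 58 mm wide, x -73 to 52, holds the cover flush. Two spring balls in the recess's side walls (x = -47) are the detent: about 10 N holds the cover's front end down.
- notch (a point): Fulcrum: middle of the outer edge of the pry notch's floor, in the unit's front face, 93 mm above the bench; axes as the unit's. The notch, 46 mm wide, is cut through the 12 mm thick front rim, open to the front and above. Its level floor runs 137 mm inward, on under the cover, leaving a gap 10 mm high under the seated cover.
- cover: Grey cover, 0.11 kg, 120 (x) x 56 (y) x 14 mm: a block 116 (x -60 to 56) x 50 x 11 mm on a flange 120 x 56 x 3 mm; dark vent stripes on its rear half. Origin: centre of its underside; z up to its top side, x as the unit's when fitted. Seated, its underside is 103 mm above the bench and its top flush with the unit's.
- cover_front (a point): Middle of the cover's lower front edge (cover x = -60, z = 0), 103 mm high when seated. Lever it up level, 20 mm or more (blade centred in the notch; the rear end stays down as pivot): the balls snap under the flange and keep this end propped about 14 mm up, so that the block's sides, 50 mm apart, can be gripped just above the unit's top, within some 40 mm of this end.
- bar: Pry bar 190 mm long, lying on the bench, 0.14 kg: black square handle 105 x 24 x 24 mm and a straight flat steel blade 85 mm long, 36 mm wide, 4 mm thick, on the handle's centre line, flat side level. Origin: middle of the handle, on its axis (12 mm above the bench at the start); x points to the blade's tip, z up.
- bar_tip (a point): Tip of the blade, 137.5 mm from the bar's origin along its x.
- tray: White open tray 220 (x) x 190 (y) x 22 mm high, walls and floor 5 mm thick, fixed. Origin: centre of its underside, z up.
- flask_a: Amber glass flask, 72 mm wide, 145 mm high; origin: centre of its base, z up. Leave alone.
- flask_b: Clear glass flask, 65 mm wide, 145 mm high; origin: centre of its base, z up. Leave alone.
- jar: Clear jar with white cap, 60 mm wide, 90 mm high; origin: centre of its base, z up. Leave alone.
Not all that is in view belongs to the job. Of the things like the bar, leave any that is red; of the rest the smaller one is meant.

How it is judged (in metres and radians):
On the way, in this order (a step that is already met when the one before it is completed fails the run):
1. the bar, its tip pointing up by at least 0.1 rad, levers the cover's front end up by more than 8 mm (contact force between bar and cover above 0.5 N and angle between bar's own x axis and vertical below 1.47 rad and z of cover_front in the frame of unit above 0.111 m and contact force between the fingers and cover below 0.1 N), for 0.1 s.
2. the cover's front end stays propped more than 8 mm up on its detent, with the bar laid on the bench and let go (z of cover_front in the frame of unit above 0.111 m and contact force between cover and unit above 0.1 N and contact force between the fingers and cover below 0.1 N and contact force between the fingers and bar below 0.1 N and height (world z) of bar below 0.03 m), for 0.2 s.
3. the cover is lowered into the tray while held (underside within 35 mm of the bench) (contact force between the fingers and cover above 0.2 N and z of cover in the frame of tray below 0.035 m and x of cover in the frame of tray between -0.09 and 0.09 m and y of cover in the frame of tray between -0.08 and 0.08 m), for 0.05 s.
At the end, for the whole second after the job is handed in: The cover lies at rest inside the tray, on its floor (underside within 12 mm of the bench level), top side up within 0.12 rad of level; the bar lies at rest on the bench (its origin under 30 mm high), touching neither tray, unit nor cover (z of cover in the frame of tray below 0.012 m and angle between cover's own z axis and vertical below 0.12 rad and x of cover in the frame of tray between -0.09 and 0.09 m and y of cover in the frame of tray between -0.08 and 0.08 m and linear speed of each of cover, bar below 0.02 m/s and height (world z) of bar below 0.03 m and contact force between bar and tray below 0.1 N and contact force between bar and unit below 0.1 N and contact force between bar and cover below 0.1 N).
It fails at once if the amber flask is tipped by more than 0.4 rad or shifted by more than 30 mm (angle between flask_a's own z axis and vertical above 0.4 rad or distance of flask_a from where it was at the start of the episode above 0.03 m).
It fails at once if the clear flask is tipped by more than 0.4 rad or shifted by more than 30 mm (angle between flask_b's own z axis and vertical above 0.4 rad or distance of flask_b from where it was at the start of the episode above 0.03 m).
It fails at once if the jar is tipped by more than 0.4 rad or shifted by more than 30 mm (angle between jar's own z axis and vertical above 0.4 rad or distance of jar from where it was at the start of the episode above 0.03 m).
It also fails if it takes over 72 s, if anything falls off the work surface, if the arm or the gripper's body presses on something with over 40 N, if the wrist force passes 120 N, or if a joint passes its speed limit or range.

## Working session

There is one attempt and no reset: what is moved stays moved. The work goes in short steps, Python scripts to look and compute and a shell command to move; the robot and the scene stay as the last step left them, time stands still between calls to the robot, and variables do not carry over. Pictures are saved under pics/ and viewed, at most 10 in all, crops included, and the job is handed in when it is done.

```bash
mkdir -p pics; ls; python3 - <<'E'
from rig import sense,eyes
import cv2,numpy as np
s=sense();print(s)
for n in("scene","top"):
    im=eyes.capture(n);cv2.imwrite(f"pics/{n}0.png",im[:,:,::-1]);c=eyes.calibration(n);print(n,c)
print(eyes.calibration("wrist"))
E
```

```text
pics
{'time_s': 0.0, 'joints': array([ 1.03957481e+00,  3.13447848e-01,  1.49849730e+00,  1.22447541e-05,
        1.33097760e+00, -2.23372902e-01]), 'dq': array([-0.000315  ,  0.00169858, -0.0017841 ,  0.00144671,  0.0004232 ,
        0.00070793]), 'tau': array([ 6.40818489e-04, -4.12267077e+01, -2.59742939e+01, -1.52923376e-04,
        4.16922805e-03, -1.84601373e-05]), 'eef_pos': array([158.94024897, 500.09075564, 241.71349911]), 'ee_rot': array([-2.50536844e-04,  1.53318622e-01,  9.88176582e-01, -6.16078190e-04]), 'force': array([0.69558354, 0.13624078, 0.72685925]), 'wrist_torque': array([ 0.01782788, -0.04141451,  0.05386166]), 'grip_force': 0.0, 'grip_width': 1.0019388212315519}
scene {'fx': 356.5746698873571, 'fy': 356.5746698873571, 'cx': 260.6615882271573, 'cy': 189.83924531811002, 'cam_to_world': array([[-5.67897753e-01,  4.72924941e-01, -6.73672132e-01,
         1.22623717e+03],
       [ 8.22824279e-01,  3.47334476e-01, -4.49798809e-01,
         3.98153143e+02],
       [ 2.12684815e-02, -8.09753519e-01, -5.86384592e-01,
         7.42035646e+02],
       [ 0.00000000e+00,  0
[... 278 characters left out ...]
9.99993933e-01,  3.28760981e-03,  1.15161351e-03,
        -1.07450296e+02],
       [-1.78717234e-03, -2.00424346e-01, -9.79707552e-01,
         1.20118301e+03],
       [ 0.00000000e+00,  0.00000000e+00,  0.00000000e+00,
         1.00000000e+00]])}
{'fx': 297.3186396354542, 'fy': 297.3186396354542, 'cx': 259.36542364974093, 'cy': 191.2671843169179, 'mount': array([[-1.31640256e-04, -9.60549059e-01, -2.78110569e-01,
         7.02510224e+01],
       [ 9.99999929e-01, -2.85367581e-05, -3.74776446e-04,
         1.08951969e-01],
       [ 3.52054789e-04, -2.78110598e-01,  9.60548995e-01,
        -1.31925450e+02],
       [ 0.00000000e+00,  0.00000000e+00,  0.00000000e+00,
         1.00000000e+00]])}
```

```bash
python3 - <<'E'
import cv2
for n in("scene","top"):
    cv2.imwrite(f"pics/{n}0b.png",cv2.resize(cv2.imread(f"pics/{n}0.png"),(768,576),interpolation=cv2.INTER_CUBIC))
E
```

```text
(no output)
```

View pics/top0b.png

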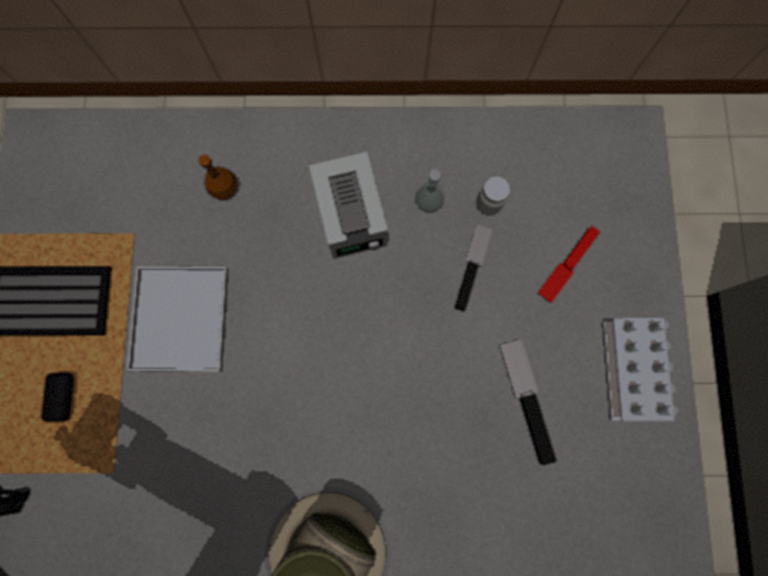

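View pics/scene0b.png

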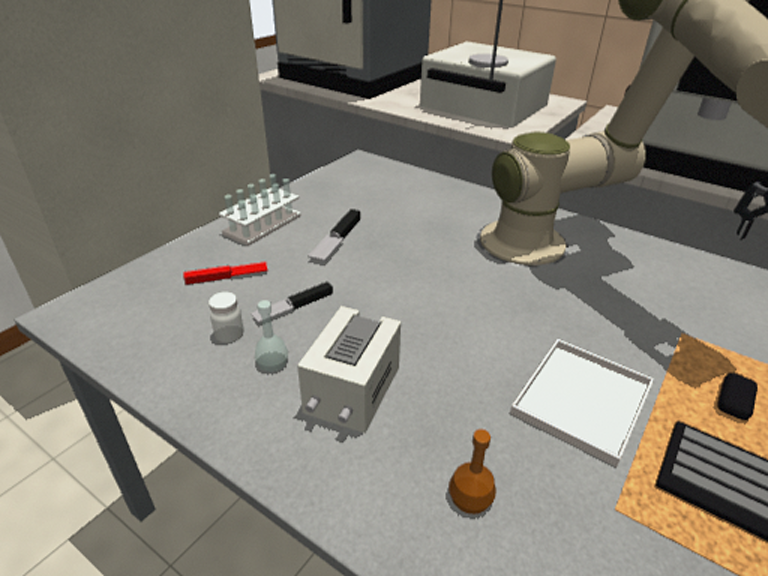

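Top view (768-wide): bar candidates are black/steel at (473,268), a bigger black/steel at (528,402), and red at (570,265). The smaller non-red, (473,268), fits. Unit is at (350,205) with its black front at (360,242), tray at (180,318), amber flask (218,180), clear flask (430,195), jar (494,192). I'll confirm in a crop.

```bash
cat > h.py <<'E'
import numpy as np,cv2
from rig import sense,eyes
from scipy.spatial.transform import Rotation as R
def px2w(n,u,v,z):
    c=eyes.calibration(n);T=c["cam_to_world"]
    d=T[:3,:3]@np.array([(u-c["cx"])/c["fx"],(v-c["cy"])/c["fy"],1.]);o=T[:3,3]
    return o+d*(z-o[2])/d[2]
def rot(s): return R.from_quat(np.roll(s["ee_rot"],-1))
def wpx2w(s,u,v,z):
    c=eyes.calibration("wrist");M=c["mount"];d=np.array([u-c["cx"],v-c["cy"]])/c["fx"];r=np.hypot(*d)
    ray=np.array([*(d*np.sinc(r/np.pi)),np.cos(r)])
    Q=rot(s).as_matrix();o=s["eef_pos"]+Q@M[:3,3];w=Q@M[:3,:3]@ray
    return o+w*(z-o[2])/w[2]
def w2wpx(s,p):
    c=eyes.calibration("wrist");M=c["mount"];q=rot(s).inv().apply(np.array(p,float)-s["eef_pos"]);q=M[:3,:3].T@(q-M[:3,3])
    t=np.arctan2(np.hypot(q[0],q[1]),q[2]);a=np.arctan2(q[1],q[0]);return np.array([c["cx"]+c["fx"]*t*np.cos(a),c["cy"]+c["fx"]*t*np.sin(a)])
E
python3 - <<'E'
import cv2
im=cv2.imread("pics/top0.png")[95:245,200:400];cv2.imwrite("pics/crop1.png",cv2.resize(im,(800,600),interpolation=cv2.INTER_CUBIC))
E
```

```text
(no output)
```

View pics/crop1.png

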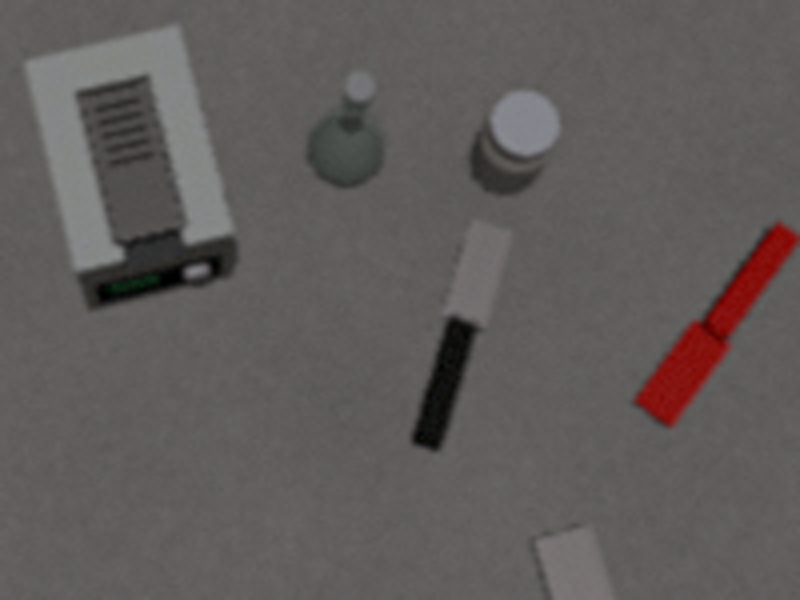

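The crop confirms the target: black handle end at (427,443), handle/blade joint (460,322), blade tip (492,226). The unit's top corners are (25,62), (182,27), (236,238), (78,270).

```bash
python3 - <<'E'
from h import *
f=lambda u,v,z:px2w("top",200+u/4-.375,95+v/4-.375,z)
g=lambda u,v,z:px2w("top",u/1.5,v/1.5,z)
np.set_printoptions(precision=1,suppress=True)
e=f(427,443,12);j=f(460,322,12);t=f(492,226,12)
print("bar",e,j,t,np.linalg.norm(t-e),"yaw",np.arctan2(*(t-e)[1::-1]),np.arctan2(*(j-e)[1::-1]))
c=[f(*p,117) for p in((25,62),(182,27),(236,238),(78,270))];print(c)
m=np.mean(c,0);x=(c[0]+c[1]-c[2]-c[3])/2;print("unit",m,np.linalg.norm(x),np.linalg.norm(c[0]-c[1]),"yaw",np.arctan2(x[1],x[0]))
print("tray",[g(*p,22) for p in((137,267),(226,267),(221,370),(130,370))])
print("fa",g(220,184,30),"fb",f(346,150,30),"jar",f(525,123,90))
E
```

```text
bar [ 479.5 -273.2   12. ] [ 577.3 -302.5   12. ] [ 657.2 -331.2   12. ] 186.98903415663966 yaw -0.3156130672687752 -0.29148728477023067
[array([754.1,  35.8, 117. ]), array([782. , -82.7, 117. ]), array([ 615.2, -122.6,  117. ]), array([591.1,  -6.6, 117. ])]
unit [685.6 -44.  117. ] 170.02139590484393 121.70158053779751 yaw 0.24472487355994288
tray [array([567.8, 406. ,  22. ]), array([567.2, 218.1,  22. ]), array([351.6, 217.4,  22. ]), array([352.2, 402.7,  22. ])]
fa [749.7 238.2  30. ] fb [ 715.7 -212.8   30. ] jar [ 714.6 -345.1   90. ]
```

```bash
for i in 1 2 3 4; do python3 -m jog '[[-0.0296,-0.0319,0,0,0,0,0.0854],[-0.0296,-0.0319,0,0,0,0,0.0854],[-0.0296,-0.0319,0,0,0,0,0.0854],[-0.0296,-0.0319,0,0,0,0,0.0854],[-0.0296,-0.0319,0,0,0,0,0.0854]]' | tail -3; done
python3 -m jog '[[0,0,0,0,0,0,0.0854],[0,0,0,0,0,0,0.0854]]'
python3 - <<'E'
from h import *
s=sense();im=eyes.capture("wrist");np.save("s1.npy",s,allow_pickle=True);cv2.imwrite("pics/w1.png",im[:,:,::-1])
cv2.imwrite("pics/w1b.png",cv2.resize(im[:,:,::-1],(768,576),interpolation=cv2.INTER_CUBIC));print(s["eef_pos"],s["time_s"])
E
```

```text
force: [0.7, -0.1, 0.1]
grip_width: 1.002
grip_force: 0.0
force: [0.6, 0.5, -0.4]
grip_width: 0.998
grip_force: 0.0
force: [0.7, 0.8, 0.3]
grip_width: 1.001
grip_force: 0.0
force: [0.4, 0.4, 0.4]
grip_width: 0.996
grip_force: 0.0
time_s: 2.3
eef_pos: [529.8, -287.3, 241.3]
ee_rot: [-0.001, 0.154, 0.988, 0.001]
force: [0.4, 0.6, 0.6]
grip_width: 0.999
grip_force: 0.0
[ 529.75399913 -287.27267336  241.2626363 ] 2.3
```

View pics/w1b.png

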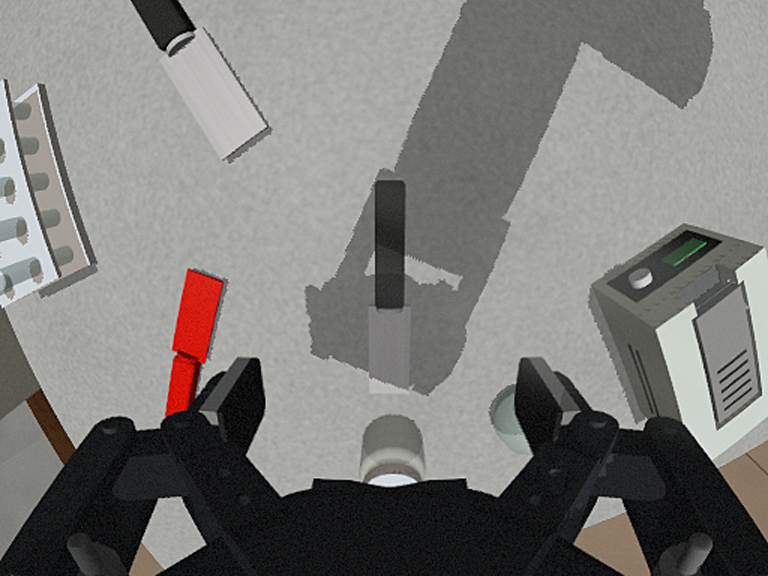

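The wrist view shows the target bar directly below: handle end at (390,182), joint (391,307), blade tip (390,392) at 768-wide scale. The unit's notch is at right, about (710,288).

```bash
python3 - <<'E'
from h import *
np.set_printoptions(precision=1,suppress=True)
s=np.load("s1.npy",allow_pickle=True).item();f=lambda u,v,z:wpx2w(s,u/1.5,v/1.5,z)
e=f(390,182,24);j=f(391,307,24);t=f(390,392,14);print(e,j,t,np.linalg.norm((t-e)[:2]))
d=(t-e)[:2];d/=np.linalg.norm(d);print("yaw",np.arctan2(d[1],d[0]));o=(e[:2]+d*52.5);o2=t[:2]-d*137.5;print(o,o2,(o+o2)/2)
g=np.array([*((o+o2)/2),14]);print("tool shift",rot(s).inv().apply(g-s["eef_pos"]))
# unit top corners / front edge
for p in((598,288),(686,224),(768,247),(655,328)):print(p,f(*p,117))
for p in((694,313),(741,279)):print(p,f(*p,117))
E
```

```text
[ 478.3 -269.9   24. ] [ 575.8 -300.1   24. ] [ 657.4 -326.9   14. ] 188.02224179448467
yaw -0.30802346382626244
[ 528.3 -285.8] [ 526.4 -285.2] [ 527.4 -285.5]
tool shift [  2.4   0.7 227.3]
(598, 288) [ 575.1 -159.8  117. ]
(686, 224) [552.3 -82.7 117. ]
(768, 247) [592.1   2.2 117. ]
(655, 328) [ 619.  -118.9  117. ]
(694, 313) [619.7 -82.6 117. ]
(741, 279) [608.6 -31.9 117. ]
```

```bash
python3 -m jog '[[0.0024,0.0007,0.045,0,0,0,0.0854],[0,0,0.045,0,0,0,0.0854],[0,0,0.045,0,0,0,0.0854],[0,0,0.045,0,0,0,0.06],[0,0,0.03,0,0,0,0.05]]'
python3 -m jog '[[0,0,0.0173,0,0,0,0.05],[0,0,0,0,0,0,0.04],[0,0,0,0,0,0,0.0],[0,0,0,0,0,0,0],[0,0,0,0,0,0,0]]' 110
python3 -m jog '[[0,0,0,0,0,0,0],[0,0,0,0,0,0,0],[0,0,0,0,0,0,0],[0,0,0,0,0,0,0],[0,0,0,0,0,0,0]]' 110
```

```text
time_s: 2.85
eef_pos: [526.8, -283.6, 30.0]
ee_rot: [-0.001, 0.153, 0.988, 0.001]
force: [0.4, -0.2, -0.4]
grip_width: 0.691
grip_force: 0.0
time_s: 3.35
eef_pos: [528.6, -285.8, 16.9]
ee_rot: [0.001, 0.153, 0.988, -0.001]
force: [-1.9, 2.8, 8.3]
grip_width: 0.251
grip_force: 109.2
time_s: 3.85
eef_pos: [528.5, -285.7, 16.9]
ee_rot: [0.001, 0.153, 0.988, -0.0]
force: [-1.3, 2.3, 7.3]
grip_width: 0.253
grip_force: 109.2
```

```bash
python3 -m jog '[[0,0,-0.02,0,0,0,0],[0,0,-0.04,0,0,0,0],[0,0,-0.045,0,0,0,0],[0,0,-0.045,0,0,0,0],[0,0,-0.04,0,0,0,0]]'
python3 -m jog '[[0.0312,0.027,0,0,0,0,0],[0.0312,0.027,0,0,0,0,0],[0.0312,0.027,0,0,0,0,0],[0.0312,0.027,0,0,0,0,0],[0.0312,0.027,0,0,0,0,0]]'
python3 -m jog '[[0,0,0,0,0,-0.137,0],[0,0,0,0,0,-0.137,0],[0,0,0,0,0,-0.137,0],[0,0,0,0,0,-0.137,0],[0,0,0,0,0,0,0]]'
python3 -m jog '[[0,0,0,0,0,0,0],[0,0,0,0,0,0,0]]'
python3 - <<'E'
from h import *
s=sense();im=eyes.capture("wrist");np.save("s2.npy",s,allow_pickle=True);cv2.imwrite("pics/w2.png",im[:,:,::-1])
cv2.imwrite("pics/w2b.png",cv2.resize(im[:,:,::-1],(768,576),interpolation=cv2.INTER_CUBIC))
E
```

```text
time_s: 4.35
eef_pos: [527.8, -285.5, 208.2]
ee_rot: [0.001, 0.153, 0.988, -0.001]
force: [-0.3, -0.9, -1.6]
grip_width: 0.249
grip_force: 108.1
time_s: 4.85
eef_pos: [418.9, -108.3, 205.5]
ee_rot: [0.001, 0.153, 0.988, -0.0]
force: [1.0, 1.1, -1.2]
grip_width: 0.255
grip_force: 108.1
time_s: 5.35
eef_pos: [420.0, -109.6, 205.5]
ee_rot: [0.0, -0.12, 0.993, -0.0]
force: [-0.6, -0.9, -0.8]
grip_width: 0.249
grip_force: 108.3
time_s: 5.55
eef_pos: [420.1, -109.7, 205.2]
ee_rot: [0.0, -0.118, 0.993, -0.0]
force: [0.1, 0.5, -1.8]
grip_width: 0.254
grip_force: 108.3
```

View pics/w2b.png

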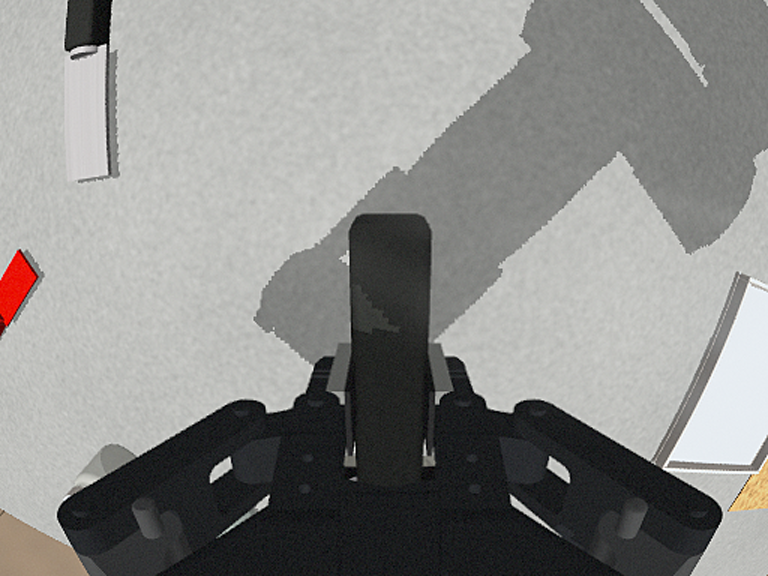

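The gripper hides the blade and unit in this view (handle at (390,300)), so I'll lower the bar to notch height and line it up in the fixed cameras.

```bash
python3 -m jog '[[-0.005,0,0.034,0,0,0,0],[-0.01,0,0.034,0,0,0,0],[-0.01,0,0.034,0,0,0,0],[0,0,0,0,0,0,0],[0,0,0,0,0,0,0]]'
python3 - <<'E'
from h import *
s=sense();print(s["eef_pos"],rot(s).as_matrix()[:,0])
im=eyes.capture("top")[:,:,::-1];sc=eyes.capture("scene")[:,:,::-1];cv2.imwrite("pics/t3.png",im);cv2.imwrite("pics/s3.png",sc)
a=cv2.resize(im[95:195,195:275],(480,600),interpolation=cv2.INTER_CUBIC)
b=cv2.resize(sc[190:300,190:280][:100,:53*1],(318,600),interpolation=cv2.INTER_CUBIC)
cv2.imwrite("pics/c3.png",np.hstack([a,b]))
E
```

```text
time_s: 6.1
eef_pos: [444.4, -103.9, 103.7]
ee_rot: [-0.0, -0.12, 0.993, 0.0]
force: [0.1, -0.0, -1.1]
grip_width: 0.25
grip_force: 108.3
[ 444.43446226 -103.86459978  103.68751267] [-9.71389297e-01 -2.37492660e-01  2.64455165e-04]
```

View pics/c3.png

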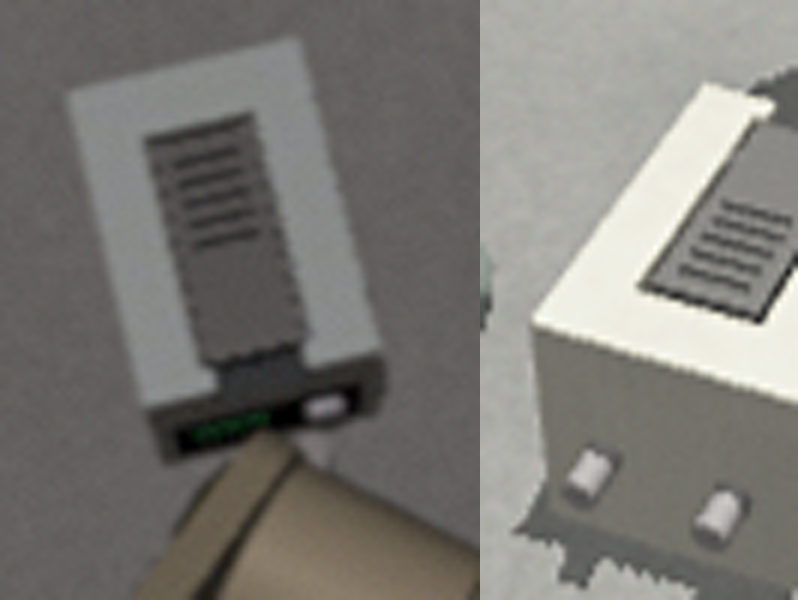

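Left (top cam): unit corners at (68,92), (300,38), (382,350), (145,405), notch at about x 217–302 on the front edge, with the arm hiding most of the bar. I'll fit the top face precisely and compare it with the held bar.

```bash
python3 - <<'E'
from h import *
np.set_printoptions(precision=1,suppress=True)
for n in("top0","t3"):
    im=cv2.imread(f"pics/{n}.png")[95:175,195:275];g=cv2.resize(cv2.cvtColor(im,cv2.COLOR_BGR2GRAY),None,fx=8,fy=8,interpolation=cv2.INTER_CUBIC)
    # threshold at mid-level between bench and top face
    top=np.percentile(g,97);bench=np.median(g[:60,:60]);m=(g>(top+bench)/2).astype(np.uint8)
    k,l,st,_=cv2.connectedComponentsWithStats(m);i=1+np.argmax(st[1:,4]);h=cv2.convexHull(np.argwhere(l==i)[:,::-1].astype(np.int32))
    q=cv2.approxPolyDP(h,20,True)[:,0]
    if len(q)!=4: q=cv2.boxPoints(cv2.minAreaRect(h))
    w=np.array([px2w("top",195+(u+.5)/8-.5,95+(v+.5)/8-.5,117)[:2] for u,v in q])
    W=np.array([px2w("top",195+(u+.5)/8-.5,95+(v+.5)/8-.5,117)[:2] for u,v in h[:,0]]).astype(np.float32)
    r=cv2.minAreaRect(W);print(n,bench,top,len(q),w.tolist() and w, "rect",r)
s=sense();x=-rot(s).as_matrix()[:,0];print("bar origin~",s["eef_pos"],"yaw",np.arctan2(x[1],x[0]))
E
```

```text
top0 96.0 135.0 4 [[ 622.3 -119.9]
 [ 592.4   -4.9]
 [ 753.9   35.2]
 [ 782.7  -79.1]] rect ((687.7120361328125, -42.122520446777344), (169.8006134033203, 121.28923797607422), 14.056252479553223)
t3 99.0 139.0 4 [[ 621.9 -119.9]
 [ 593.2   -4.2]
 [ 753.9   34.9]
 [ 782.2  -79.1]] rect ((687.7675170898438, -41.97663116455078), (169.55039978027344, 120.68231964111328), 14.122845649719238)
bar origin~ [ 444.9 -104.3  104.8] yaw 0.23971885731209744
```

```bash
python3 -m jog '[[-0.003,0.001,0.0018,0,0,-0.006,0],[-0.01,0,0,0,0,0,0],[-0.01,0,0,0,0,0,0],[-0.01,0,0,0,0,0,0],[0,0,0,0,0,0,0]]'
python3 -m jog '[[-0.007,0,0,0,0,0,0],[-0.007,0,0,0,0,0,0],[-0.007,0,0,0,0,0,0],[-0.007,0,0,0,0,0,0],[-0.007,0,0,0,0,0,0]]'
python3 -m jog '[[0,0,0,0,0,0,0],[0,0,0,0,0,0,0]]'
```

```text
time_s: 6.7
eef_pos: [477.4, -94.5, 101.3]
ee_rot: [0.0, -0.123, 0.992, -0.0]
force: [0.4, -0.0, -1.6]
grip_width: 0.253
grip_force: 108.3
time_s: 7.2
eef_pos: [510.7, -86.1, 101.2]
ee_rot: [-0.0, -0.123, 0.992, 0.0]
force: [-0.5, -0.0, -1.5]
grip_width: 0.251
grip_force: 108.3
time_s: 7.4
eef_pos: [510.0, -86.2, 101.0]
ee_rot: [-0.0, -0.123, 0.992, 0.0]
force: [0.0, 0.3, -1.6]
grip_width: 0.252
grip_force: 108.3
```

```bash
python3 -m jog '[[0,0,0.0083,0,-0.08,0,0],[0,0,0.0083,0,-0.08,0,0],[0,0,0,0,0,0,0]]'
python3 -m jog '[[0,0,0.008,0,-0.08,0,0],[0,0,0.008,0,-0.08,0,0],[0,0,0,0,0,0,0],[0,0,0,0,0,0,0]]'
python3 - <<'E'
from h import *
s=sense();print(np.arcsin(-rot(s).as_matrix()[2,0]),s["force"],s["wrist_torque"])
E
```

```text
time_s: 7.7
eef_pos: [509.4, -86.1, 84.0]
ee_rot: [0.079, -0.122, 0.989, 0.01]
force: [-1.4, -0.2, 0.1]
grip_width: 0.252
grip_force: 108.6
time_s: 8.1
eef_pos: [514.0, -85.4, 69.5]
ee_rot: [0.157, -0.121, 0.98, 0.02]
force: [0.9, -0.2, -2.3]
grip_width: 0.25
grip_force: 108.6
0.31768733960105744 [ 0.86940118 -0.20105602 -2.30910158] [-0.03823074  0.30401048 -0.01729438]
```

```bash
python3 -m jog '[[-0.003,0,0.0076,0,-0.08,0,0],[-0.003,0,0.0074,0,-0.08,0,0],[0,0,0,0,0,0,0],[0,0,0,0,0,0,0]]'
python3 - <<'E'
from h import *
s=sense();print(np.arcsin(-rot(s).as_matrix()[2,0]),s["force"],s["wrist_torque"])
sc=eyes.capture("scene")[:,:,::-1];cv2.imwrite("pics/s4.png",sc)
cv2.imwrite("pics/c4.png",cv2.resize(sc[190:295,180:300],(720,600*105//100-30),interpolation=cv2.INTER_CUBIC))
E
```

```text
time_s: 8.5
eef_pos: [531.6, -77.9, 65.8]
ee_rot: [0.226, -0.118, 0.967, 0.026]
force: [1.1, -0.4, -1.6]
grip_width: 0.25
grip_force: 108.3
0.45914830199426965 [ 1.14050184 -0.4020644  -1.56060154] [-0.18103516  0.4924046   0.00242188]
```

View pics/c4.png

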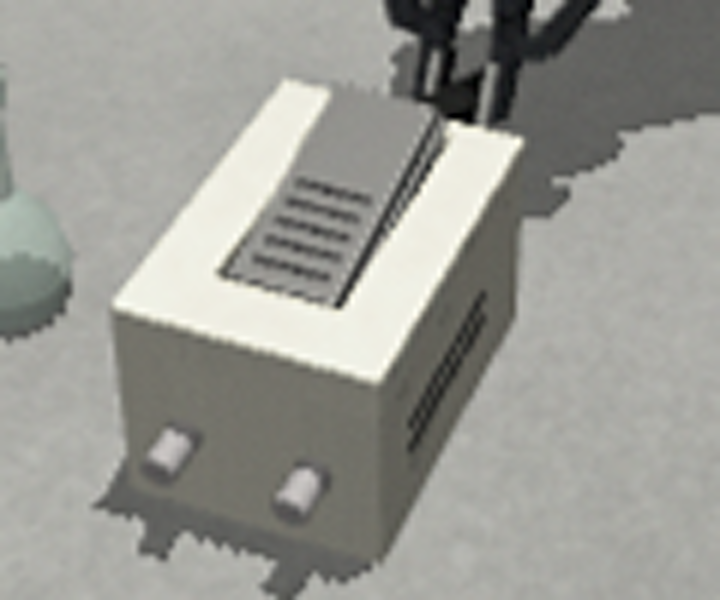

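The cover's front end is visibly raised (its top front edge stands proud at (380,100) and the right side shows a gap). The pose came out 8 mm off the command, so I'll check the joints.

```bash
python3 - <<'E'
from h import *
np.set_printoptions(precision=3,suppress=True)
s=sense();print(s["joints"],s["dq"],s["eef_pos"],s["force"],s["wrist_torque"]);print(rot(s).as_matrix())
u=np.array([.970,.2435]);F=np.array([605.3,-62.7]);d=s["eef_pos"][:2]-F;print(d@u,d@[-.2435,.97],s["eef_pos"][2]-93)
E
```

```text
[-0.506  0.422  1.967  0.676  0.499 -2.878] [-0.002 -0.001  0.007  0.017 -0.008 -0.013] [531.571 -77.944  65.816] [ 0.31  -1.017 -3.286] [-0.14   0.499 -0.01 ]
[[-0.87  -0.239  0.431]
 [-0.215  0.971  0.104]
 [-0.443 -0.003 -0.896]]
-75.22896206512652 3.1660167525710774 -27.184064593403434
```

```bash
python3 -m jog '[[0.01,-0.001,0,0,0,0,0],[0.01,-0.001,0,0,0,0,0],[0.01,-0.001,0,0,0,0,0],[0,0,0,0,0,0,0]]'
python3 -m jog '[[0,0,-0.0109,0,0.1,0,0],[0,0,-0.0109,0,0.1,0,0],[0,0,-0.0109,0,0.1,0,0],[0,0,0,0,0,0,0],[0,0,0,0,0,0,0]]'
python3 - <<'E'
from h import *
np.set_printoptions(precision=3,suppress=True)
s=sense();print(s["joints"],s["force"],s["wrist_torque"],np.arcsin(-rot(s).as_matrix()[2,0]))
u=np.array([.970,.2435]);F=np.array([605.3,-62.7]);d=s["eef_pos"][:2]-F;print(d@u,d@[-.2435,.97],s["eef_pos"][2]-93)
E
```

```text
time_s: 8.95
eef_pos: [512.5, -82.1, 61.3]
ee_rot: [0.216, -0.112, 0.97, 0.023]
force: [0.0, -0.8, -1.9]
grip_width: 0.254
grip_force: 108.3
time_s: 9.45
eef_pos: [503.3, -83.2, 90.0]
ee_rot: [0.079, -0.115, 0.99, 0.009]
force: [-0.5, 1.1, -1.9]
grip_width: 0.252
grip_force: 108.4
[-0.443  0.398  1.833  0.14   0.791 -2.337] [-0.511  1.089 -1.948] [-0.028  0.209  0.033] 0.1590073173122677
-103.90507013394614 4.968933200784364 -2.9815956347146653
```

```bash
python3 -m jog '[[0.015,-0.004,0,0,0,0,0],[0.015,0,0,0,0,0,0],[0.015,0,0,0,0,0,0],[0.015,0,0,0,0,0,0],[0.015,0,0,0,0,0,0]]'
python3 -m jog '[[0.02,0,-0.008,0,0.08,0,0],[0,0,0,0,0.079,0,0],[0,0,0,0,0,0,0],[0,0,0,0,0,0,0]]'
python3 - <<'E'
from h import *
s=sense();print(s["eef_pos"],s["wrist_torque"],np.arcsin(-rot(s).as_matrix()[2,:2]))
sc=eyes.capture("scene")[:,:,::-1];cv2.imwrite("pics/s5.png",sc)
cv2.imwrite("pics/c5.png",cv2.resize(sc[165:285,190:320],(650,600),interpolation=cv2.INTER_CUBIC))
E
```

```text
time_s: 9.95
eef_pos: [430.7, -104.2, 77.8]
ee_rot: [0.078, -0.114, 0.99, 0.009]
force: [0.4, 0.6, -0.8]
grip_width: 0.256
grip_force: 108.4
time_s: 10.35
eef_pos: [411.4, -108.7, 82.8]
ee_rot: [-0.0, -0.115, 0.993, 0.0]
force: [0.3, 0.7, -1.3]
grip_width: 0.253
grip_force: 108.4
[ 411.37737756 -108.7225893    82.81435859] [0.03257268 0.06373171 0.02619949] [ 1.09143419e-05 -9.23418059e-04]
```

View pics/c5.png

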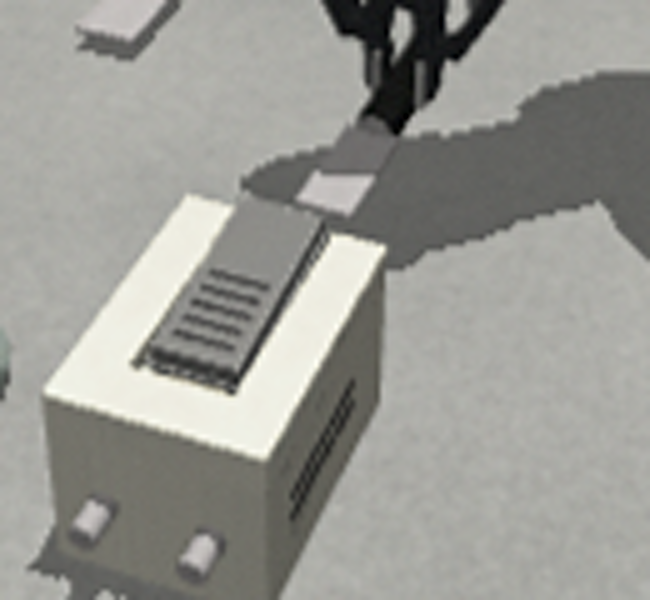

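The cover stays propped at its front ((330,220)), having slid slightly forward (gap behind at (190,370)), and the bar is free. Lay the bar down.

```bash
python3 -m jog '[[0,0,0.02,0,0,0,0],[0,0,0.02,0,0,0,0],[0,0,0.015,0,0,0,0],[0,0,0.006,0,0,0,0],[0,0,0.003,0,0,0,0]]'
python3 -m jog '[[0,0,0.002,0,0,0,0],[0,0,0,0,0,0,0]]'
```

```text
time_s: 10.9
eef_pos: [411.2, -109.2, 19.2]
ee_rot: [-0.001, -0.115, 0.993, -0.0]
force: [0.1, 0.1, -1.5]
grip_width: 0.253
grip_force: 108.4
time_s: 11.1
eef_pos: [411.7, -109.4, 17.8]
ee_rot: [-0.001, -0.115, 0.993, -0.001]
force: [-0.2, 0.1, -1.3]
grip_width: 0.253
grip_force: 108.4
```

```bash
python3 -m jog '[[0,0,0.0005,0,0,0,0.03],[0,0,0,0,0,0,0.05],[0,0,0,0,0,0,0.07],[0,0,0,0,0,0,0.0854],[0,0,-0.02,0,0,0,0.0854]]' 60
python3 -m jog '[[0,0,-0.045,0,0,0,0.0854],[0,0,-0.045,0,0,0,0.0854],[0,0,-0.045,0,0,0,0.0854],[0,0,-0.045,0,0,0,0.0854],[0,0,-0.045,0,0,0,0.0854]]'
python3 -m jog '[[-0.0475,0,0,0,0,0,0.0854],[-0.0475,0,0,0,0,0,0.0854],[-0.0475,0,0,0,0,0,0.0854],[-0.0475,0,0,0,0,0,0.0854],[0,0,0,0,0,0,0.0854]]'
python3 -m jog '[[0,0,0,0,0,0,0.0854],[0,0,0,0,0,0,0.0854]]'
python3 - <<'E'
from h import *
s=sense();im=eyes.capture("wrist");np.save("s6.npy",s,allow_pickle=True);cv2.imwrite("pics/w6.png",im[:,:,::-1]);print(s["joints"])
cv2.imwrite("pics/w6b.png",cv2.resize(im[:,:,::-1],(768,576),interpolation=cv2.INTER_CUBIC))
E
```

```text
time_s: 11.6
eef_pos: [410.5, -108.7, 36.0]
ee_rot: [-0.003, -0.115, 0.993, 0.001]
force: [-0.3, -0.1, 0.2]
grip_width: 0.994
grip_force: 0.0
time_s: 12.1
eef_pos: [411.6, -108.7, 264.2]
ee_rot: [-0.001, -0.115, 0.993, -0.001]
force: [0.7, -0.9, -1.3]
grip_width: 1.004
grip_force: 0.0
time_s: 12.6
eef_pos: [600.2, -64.2, 258.7]
ee_rot: [-0.002, -0.116, 0.993, 0.0]
force: [-0.3, -0.1, -0.1]
grip_width: 1.002
grip_force: 0.0
time_s: 12.8
eef_pos: [596.2, -65.8, 262.0]
ee_rot: [-0.001, -0.115, 0.993, -0.001]
force: [0.4, -0.6, 0.2]
grip_width: 0.996
grip_force: 0.0
[-3.04183278e-01  4.70457872e-01  1.22011399e+00 -1.94129801e-03
  1.45253868e+00 -2.10507687e+00]
```

View pics/w6b.png

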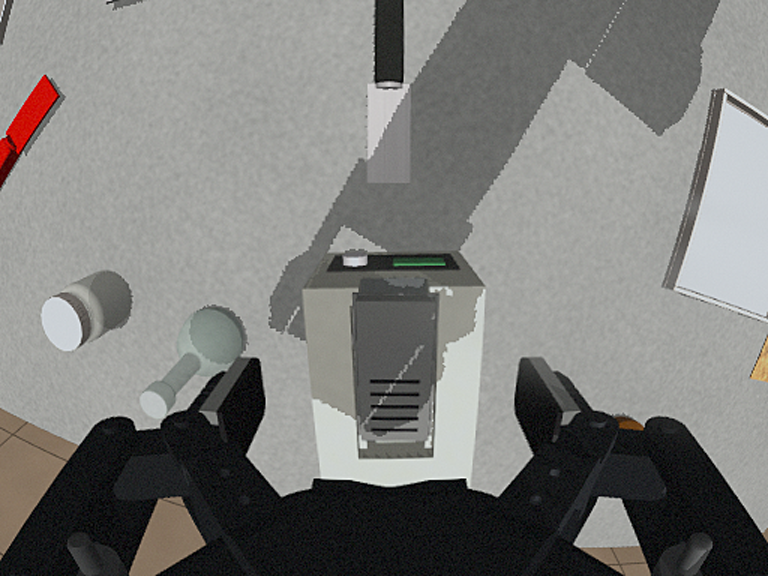

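The wrist view shows the cover propped: top front edge at (357–437,297), rear end near row 440, with the recess gap behind it to row 457. The bar lies clear on the bench, tip at (390,182), with a gap to the unit front at row 252.

```bash
python3 - <<'E'
from h import *
np.set_printoptions(precision=1,suppress=True)
s=np.load("s6.npy",allow_pickle=True).item();f=lambda u,v,z:wpx2w(s,u/1.5,v/1.5,z)
u=np.array([.970,.2435]);v=np.array([-.2435,.97]);U=np.array([687.7,-42.])
for n,p,z in(("front L",(357,297),131),("front R",(437,297),131),("rear L",(364,440),117),("rear R",(428,440),117),("unit FL",(304,290),117),("unit FR",(485,287),117),("recess rear L",(359,458),117),("recess rear R",(434,457),117),("bartip",(390,182),12)):
    w=f(*p,z);d=w[:2]-U;print(n,w,"unit",d@u,d@v)
d=s["eef_pos"][:2]-U;print("tcp unit",d@u,d@v,s["eef_pos"])
print([f(*p,22)for p in((717,90),(667,287))])
E
```

```text
front L [612.6 -82.6 131. ] unit -82.78448616801097 -21.115709022864745
front R [601.2 -34.4 131. ] unit -82.00612294060494 28.457160298583336
rear L [726.3 -54.9 117. ] unit 34.34166793746419 -21.94799760693096
rear R [715.5  -8.1 117. ] unit 35.273334893108924 26.15191476965103
unit FL [ 620.4 -117.7  117. ] unit -83.71188936068319 -57.06186205001379
unit FR [591.3  -2.6 117. ] unit -83.92435566286409 61.725700595228126
recess rear L [744.4 -55.1 117. ] unit 51.84509508602616 -26.57163712825526
recess rear R [730.5   1.  117. ] unit 52.01736259766952 31.25546635458231
bartip [544.5 -77.5  12. ] unit -147.55748539191987 0.4266296250276211
tcp unit -94.50093305745224 -0.7914151829372478 [596.2 -65.8 262. ]
[array([358.2, 214.3,  22. ]), array([568.7, 212.9,  22. ])]
```

```bash
python3 -m jog '[[-0.0175,0.0033,0,0,0,0,0.0854],[-0.017,0,0.035,0,0,0,0.0854],[0,0,0.04,0,0,0,0.0854],[0,0,0.035,0,0.117,0,0.0854],[0,0,0,0,0,0,0.0854]]'
python3 -m jog '[[0,0,0,0,0,0,0.0854],[0,0,0,0,0,0,0.0854]]'
python3 - <<'E'
from h import *
s=sense();u=np.array([.970,.2435]);v=np.array([-.2435,.97]);U=np.array([687.7,-42.]);d=s["eef_pos"][:2]-U;print(d@u,d@v,s["eef_pos"],np.arcsin(-rot(s).as_matrix()[2,:2]))
E
```

```text
time_s: 13.35
eef_pos: [627.5, -54.2, 146.0]
ee_rot: [-0.065, -0.115, 0.991, -0.006]
force: [0.6, 0.8, -0.2]
grip_width: 0.999
grip_force: 0.0
time_s: 13.55
eef_pos: [630.3, -55.1, 155.0]
ee_rot: [-0.056, -0.115, 0.992, -0.008]
force: [-0.0, 0.1, 0.6]
grip_width: 1.003
grip_force: 0.0
-58.8901638082145 1.2359454296961476 [630.28662612 -55.13836197 155.0232711 ] [-0.11298439  0.00315691]
```

```bash
python3 -m jog '[[0,0.0012,0.01,0,0,0,0.0854],[0,0,0.01,0,0,0,0.0854],[0,0,0.004,0,0,0,0.0854],[0,0,0,0,0,0,0.0854]]'
python3 -m jog '[[0,0,0,0,0,0,0.06],[0,0,0,0,0,0,0.055],[0,0,0,0,0,0,0.05],[0,0,0,0,0,0,0.03],[0,0,0,0,0,0,0.03]]' 50
python3 -m jog '[[0,0,0,0,0,0,0.03],[0,0,0,0,0,0,0.03],[0,0,0,0,0,0,0.03]]'
```

```text
time_s: 13.95
eef_pos: [626.1, -54.1, 127.0]
ee_rot: [-0.06, -0.115, 0.992, -0.007]
force: [-0.0, -0.3, -1.4]
grip_width: 1.0
grip_force: 0.0
time_s: 14.45
eef_pos: [626.9, -54.5, 128.4]
ee_rot: [-0.058, -0.115, 0.992, -0.008]
force: [0.9, -1.8, 4.6]
grip_width: 0.57
grip_force: 52.1
time_s: 14.75
eef_pos: [626.9, -54.5, 128.4]
ee_rot: [-0.059, -0.115, 0.992, -0.008]
force: [0.7, -2.9, 4.5]
grip_width: 0.568
grip_force: 52.2
```

```bash
python3 -m jog '[[0,0,-0.005,0,0,0,0.03],[0,0,-0.008,0,0,0,0.03],[0,0,-0.01,0,0,0,0.03],[0,0,0,0,0,0,0.03]]' 70
python3 -m jog '[[0,0,-0.015,0,0,0,0.03],[0,0,-0.03,0,0,0,0.03],[0,0,-0.03,0,0,0,0.03],[0,0,0,0,0,0,0.03],[0,0,0,0,0,0,0.03]]'
python3 - <<'E'
from h import *
np.set_printoptions(precision=3,suppress=True)
s=sense();print(s["joints"]);im=eyes.capture("wrist");np.save("s7.npy",s,allow_pickle=True)
cv2.imwrite("pics/w7b.png",cv2.resize(im[:,:,::-1],(640,480),interpolation=cv2.INTER_CUBIC))
sc=eyes.capture("scene")[:,:,::-1];a=cv2.resize(sc[120:290,170:400],(800,591),interpolation=cv2.INTER_CUBIC);cv2.imwrite("pics/c7.png",a)
E
```

```text
time_s: 15.15
eef_pos: [629.9, -53.3, 152.2]
ee_rot: [-0.058, -0.115, 0.992, -0.007]
force: [0.3, -0.1, -1.7]
grip_width: 0.562
grip_force: 72.4
time_s: 15.65
eef_pos: [637.8, -51.2, 224.6]
ee_rot: [-0.059, -0.115, 0.992, -0.007]
force: [-0.5, -0.3, -2.6]
grip_width: 0.56
grip_force: 72.5
[-0.242  0.653  1.029 -0.055  1.566 -2.04 ]
```

View pics/c7.png

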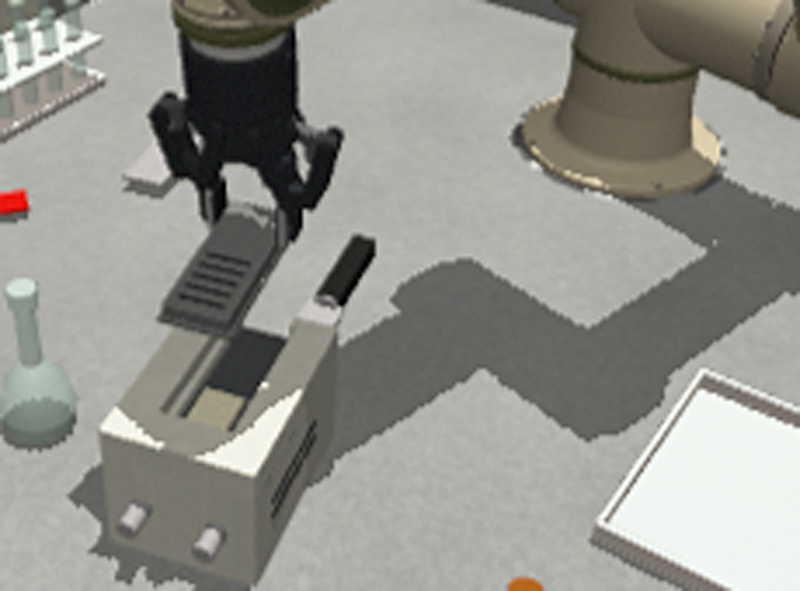

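The cover is held clear of the unit, its front end between the fingers at (245,215), the bar is on the bench, and the flask is upright. Now level it and carry it to the tray.

```bash
python3 -m jog '[[0,0,0,0,-0.06,0,0.03],[0,0,0,0,-0.053,0,0.03],[0.013,0.0392,0,0,0,0,0.03],[0.013,0.0392,0,0,0,0,0.03],[0.013,0.0392,0,0,0,0,0.03]]'
python3 -m jog '[[0.013,0.0392,0,0,0,0,0.03],[0.013,0.0392,0,0,0,0,0.03],[0.013,0.0392,0,0,0,0,0.03],[0.013,0.0392,0,0,0,0,0.03],[0.013,0.0392,0,0,0,0,0.03]]'
python3 -m jog '[[0.013,0.0392,0,0,0,0,0.03],[0.013,0.0392,0,0,0,0,0.03],[0,0,0,0,0,0,0.03],[0,0,0,0,0,0,0.03]]'
python3 - <<'E'
from h import *
s=sense();print(s["eef_pos"],np.arcsin(-rot(s).as_matrix()[2,:2]),rot(s).inv().apply(np.array([421,301,s["eef_pos"][2]])-s["eef_pos"]))
E
```

```text
time_s: 16.25
eef_pos: [571.4, 55.2, 223.7]
ee_rot: [-0.004, -0.115, 0.993, -0.0]
force: [1.2, 0.0, -1.3]
grip_width: 0.56
grip_force: 72.5
time_s: 16.75
eef_pos: [463.3, 231.2, 224.3]
ee_rot: [-0.004, -0.115, 0.993, -0.001]
force: [-0.0, 0.4, -0.6]
grip_width: 0.559
grip_force: 72.5
time_s: 17.15
eef_pos: [421.0, 300.8, 224.6]
ee_rot: [-0.004, -0.116, 0.993, -0.001]
force: [0.0, -0.5, -1.3]
grip_width: 0.562
grip_force: 72.6
[420.95266034 300.75481345 224.60598218] [-0.00807735  0.00121652] [-0.10252156  0.22769628 -0.00110513]
```

```bash
python3 -m jog '[[0,0,0.045,0,0,0,0.03],[0,0,0.045,0,0,0,0.03],[0,0,0.045,0,0,0,0.03],[0,0,0.035,0,0,0,0.03],[0,0,0.018,0,0,0,0.03]]'
python3 -m jog '[[0,0,0.003,0,0,0,0.03],[0,0,0,0,0,0,0.03],[0,0,0,0,0,0,0.03]]'
python3 -m jog '[[0,0,0.003,0,0,0,0.03],[0,0,0,0,0,0,0.03]]'
```

```text
time_s: 17.65
eef_pos: [419.6, 298.2, 34.1]
ee_rot: [-0.006, -0.114, 0.993, -0.002]
force: [0.9, -0.1, -1.2]
grip_width: 0.561
grip_force: 72.6
time_s: 17.95
eef_pos: [421.4, 300.0, 35.6]
ee_rot: [-0.002, -0.115, 0.993, -0.0]
force: [0.2, 0.7, -1.4]
grip_width: 0.557
grip_force: 72.6
time_s: 18.15
eef_pos: [420.7, 300.1, 31.9]
ee_rot: [-0.003, -0.115, 0.993, -0.001]
force: [-0.3, -0.8, -1.1]
grip_width: 0.562
grip_force: 72.6
```

```bash
python3 -m jog '[[0,0,0.004,0,0,0,0.03],[0,0,0.003,0,0,0,0.03],[0,0,0,0,0,0,0.03]]'
python3 -m jog '[[0,0,0.002,0,0,0,0.03],[0,0,0,0,0,0,0.03]]'
python3 -m jog '[[0,0,0.002,0,0,0,0.03],[0,0,0,0,0,0,0.03]]'
```

```text
time_s: 18.45
eef_pos: [420.2, 300.0, 24.1]
ee_rot: [-0.004, -0.115, 0.993, -0.001]
force: [0.4, -0.1, -1.4]
grip_width: 0.562
grip_force: 72.6
time_s: 18.65
eef_pos: [420.4, 300.0, 22.3]
ee_rot: [-0.003, -0.115, 0.993, -0.001]
force: [0.4, 0.7, -1.2]
grip_width: 0.559
grip_force: 72.6
time_s: 18.85
eef_pos: [420.4, 300.0, 20.3]
ee_rot: [-0.003, -0.115, 0.993, -0.001]
force: [-0.3, 0.6, -1.4]
grip_width: 0.557
grip_force: 72.6
```

```bash
python3 -m jog '[[0,0,0.0015,0,0,0,0.03],[0,0,0,0,0,0,0.03]]'
python3 -m jog '[[0,0,0.0015,0,0,0,0.03],[0,0,0,0,0,0,0.03]]'
```

```text
time_s: 19.05
eef_pos: [420.5, 300.1, 19.0]
ee_rot: [-0.003, -0.115, 0.993, -0.001]
force: [-0.7, 0.1, 0.3]
grip_width: 0.56
grip_force: 72.8
time_s: 19.25
eef_pos: [420.6, 300.2, 18.1]
ee_rot: [-0.003, -0.115, 0.993, -0.001]
force: [-3.7, -0.8, 7.8]
grip_width: 0.56
grip_force: 73.6
```

Contact with the tray floor at about the expected height (z≈18). Release, back off, and check numerically.

```bash
python3 -m jog '[[0,0,-0.0005,0,0,0,0.056],[0,0,0,0,0,0,0.06],[0,0,0,0,0,0,0.07],[0,0,0,0,0,0,0.075],[0,0,0,0,0,0,0.075]]'
python3 -m jog '[[0,0,-0.01,0,0,0,0.075],[0,0,-0.03,0,0,0,0.075],[0,0,-0.045,0,0,0,0.075],[0,0,-0.045,0,0,0,0.075],[0,0,-0.045,0,0,0,0.075]]'
python3 -m jog '[[0.04,0,-0.03,0,0,0,0.075],[0.04,0,0,0,0,0,0.075],[0,0,0,0,0,0,0.075],[0,0,0,0,0,0,0.075],[0,0,0,0,0,0,0.075]]'
python3 - <<'E'
from h import *
np.set_printoptions(precision=1,suppress=True)
s=sense();im=eyes.capture("wrist")[:,:,::-1];cv2.imwrite("pics/w8.png",im)
sc=eyes.capture("scene")[:,:,::-1]
# grey cover against the white tray: blob of mid-grey pixels near the expected place
g=cv2.cvtColor(sc,cv2.COLOR_BGR2GRAY)
c=eyes.calibration("scene");Ti=np.linalg.inv(c["cam_to_world"])
def pr(p):
    q=Ti@np.array([*p,1.]);return np.array([c["fx"]*q[0]/q[2]+c["cx"],c["fy"]*q[1]/q[2]+c["cy"]])
m=np.zeros_like(g);cv2.fillPoly(m,[np.array([pr(p) for p in((365,222,5),(555,222,5),(555,400,5),(365,400,5))]).astype(np.int32)],1)
b=((m>0)&(g<150)&(np.ptp(sc.astype(int),axis=2)<30)).astype(np.uint8);k,l,st,_=cv2.connectedComponentsWithStats(b);i=1+np.argmax(st[1:,4]);print("blob area",st[i,4])
w=np.array([px2w("scene",x,y,16)[:2] for y,x in np.argwhere(l==i)],np.float32);print("cover rect if flat (c,size,ang)",cv2.minAreaRect(w))
E
```

```text
time_s: 19.75
eef_pos: [420.5, 300.1, 18.0]
ee_rot: [-0.003, -0.115, 0.993, -0.001]
force: [-0.1, -0.4, 0.5]
grip_width: 0.877
grip_force: 0.0
time_s: 20.25
eef_pos: [421.2, 300.3, 195.7]
ee_rot: [-0.003, -0.115, 0.993, -0.001]
force: [0.2, 0.3, -0.9]
grip_width: 0.877
grip_force: 0.0
time_s: 20.75
eef_pos: [344.5, 282.3, 223.8]
ee_rot: [-0.003, -0.115, 0.993, -0.001]
force: [-0.9, 0.3, 0.7]
grip_width: 0.882
grip_force: 0.0
blob area 1262
cover rect if flat (c,size,ang) ((463.0319519042969, 283.13470458984375), (181.44277954101562, 124.7793197631836), 3.3192245960235596)
```

The blob includes shadow, so I'll separate the cover with stricter thresholds.

```bash
python3 - <<'E'
from h import *
np.set_printoptions(precision=1,suppress=True)
s=sense();im=cv2.imread("pics/w8.png");g=cv2.cvtColor(im,cv2.COLOR_BGR2GRAY)
m=np.zeros_like(g);cv2.fillPoly(m,[np.array([w2wpx(s,p) for p in((365,226,5),(555,226,5),(555,396,5),(365,396,5))]).astype(np.int32)],1)
print(np.histogram(g[m>0],bins=range(0,257,16))[0])
for t in(60,80,100,120,140,160):
    b=((m>0)&(g<t)&(g>45)).astype(np.uint8);k,l,st,_=cv2.connectedComponentsWithStats(b);i=1+np.argmax(st[1:,4])
    w=np.array([wpx2w(s,x,y,19)[:2] for y,x in np.argwhere(l==i)],np.float32);print(t,st[i],cv2.minAreaRect(w))
E
```

```text
[  45   68   57  189  193 1268  152  290 1329 4007  145   90 7680  178
    0    0]
60 [240 215  31   3  83] ((401.0107421875, 289.7066955566406), (2.6116228103637695, 36.327552795410156), 13.263506889343262)
80 [238 215  43  22 186] ((412.22406005859375, 297.12908935546875), (27.88235855102539, 51.32221603393555), 13.362363815307617)
100 [ 238  214   44   38 1454] ((422.350830078125, 300.1232604980469), (50.157920837402344, 52.80897903442383), 11.76907730102539)Traceback (most recent call last):
  File "<stdin>", line 8, in <module>
  File "h.py", line 10, in wpx2w
    c=eyes.calibration("wrist");M=c["mount"];d=np.array([u-c["cx"],v-c["cy"]])/c["fx"];r=np.hypot(*d)
ValueError: time passes only in moves, steps and waits
```

```bash
python3 - <<'E'
import h
from h import *
s=sense();C=eyes.calibration("wrist")
class E:  calibration=staticmethod(lambda n:C)
h.eyes=E
im=cv2.imread("pics/w8.png");g=cv2.cvtColor(im,cv2.COLOR_BGR2GRAY)
m=np.zeros_like(g);cv2.fillPoly(m,[np.array([w2wpx(s,p) for p in((365,226,5),(555,226,5),(555,396,5),(365,396,5))]).astype(np.int32)],1)
for t in(130,138,144):
    b=cv2.morphologyEx(((m>0)&(g<t)).astype(np.uint8),cv2.MORPH_OPEN,np.ones((3,3)));k,l,st,_=cv2.connectedComponentsWithStats(b);i=1+np.argmax(st[1:,4])
    w=np.array([wpx2w(s,x,y,19)[:2] for y,x in np.argwhere(l==i)],np.float32);print(t,st[i],cv2.minAreaRect(w))
E
```

```text
130 [ 238  214   45   37 1522] ((420.973876953125, 300.1137390136719), (48.82942199707031, 54.390254974365234), 13.126304626464844)
138 [ 238  214   45   37 1537] ((420.93505859375, 300.22430419921875), (48.79104232788086, 54.67478942871094), 13.199570655822754)
144 [ 238  214   45   82 3322] ((455.29718017578125, 307.7490234375), (119.98629760742188, 54.15687561035156), 12.18616771697998)
```

The cover measures 120 × 54 mm, which means it is lying flat, and it is centred at (455,308) inside the tray (centre about (460,311)).

```bash
python3 -c "
from rig import finish_job
print(finish_job())"
```

```text
the job is handed in; nothing more can be done
None
```

I've handed the job in: the cover was levered up and propped on its detent, then lifted off and set flat, top side up, in the tray; the bar lies clear on the bench and the flasks and jar were left alone. The hand-in gave no verdict.

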